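# Step a ratchet turntable back one notch

### The arm

A 6-joint arm with a two-finger parallel gripper is mounted at the origin on a cart in front of the work surface, level with it; the furniture and walls round the work are solid. World frame = base frame: x ahead of the robot, y to its left, z up, the work surface at z = 0. Lengths are in m, angles in degrees, forces in N, time in s.
With the tool pointing down it reaches from about 0.3 to 0.75 m from the base axis. Payload 8.5 kg.
Tool frame: the origin (TCP) lies on the centre line of the jaws, within the pads' length; the fingertips stand 25 mm ahead of it and the grasp point (between the pads) lies 6 mm ahead of it; z points along the fingers, y is the line along which they close (so a half turn about z gives the same grasp; the last joint's range is limited). The gripper opens to 85 mm and grips with 20 to 120 N. Pads are 22 mm wide; open, the fingers measure 114 mm over their backs; the gripper's body (76 mm by 85 mm) begins 54 mm behind the grasp point. The pads swing forward as they close: fully open they stand 13 mm farther back than shut.
Start: joints at [-86.305, 21.807, 74.336, -0, 83.858, -12.336], TCP at [0.152, -0.529, 0.256] pointing down, gripper open.
Joint ranges: [-178.18, 178.18], [-50.72, 133.34], [12.68, 142.11], [-81.47, 261.47], [9.98, 163.14], [-165.26, 165.26]. Speed limits (degrees/s): [136.94, 136.94, 180, 180, 180, 180].

### API

Orientations are given as a 3x3 rotation matrix whose columns are the frame's x, y, z axes.
In Python, from rig import telemetry, optics, env gives the robot as it stands.
- The arm moves only by the tool send_rows, never from a script. Its argument "deltas" is a list that holds one entry, the list of rows, each a list of 7 numbers: the shift along the tool's x, y, z in m, then the turn, a rotation vector about the tool's x, y, z in rad, then the opening, from -1 (shut) to 1 (fully open), so that 0 is half open. In form: [[[x, y, z, ax, ay, az, grip], ...]]. A call has 1 to 12 rows; each row shifts and turns the commanded pose from where the row before left it, along the tool's axes as they then stand; what a row does not reach is not made up. A row lasts 1/8 s, in which the tool goes at most 62.5 mm and 10.7 degrees, less where a joint would pass 70% of its speed; a pose out of reach is approached as far as the arm can. A call is refused whole if a number of a shift passes 0.0625 or a number of a turn 0.188, either way. A call with a gripper value outside its range is refused whole. The fingers move at their own pace and stop on an object; "squeeze" is the grip in N (left out, the last holds). Time passes only in rows, so rows that do not move let the fingers close. It gives the time, the measured TCP pose, the force, the opening and the grip force at its end, in the units of the state.
- telemetry.observe(): the state, without advancing time (a new reading comes with each control period).
- optics.get_image(name): name is "scene" or "side" or "wrist"; returns a dict with "image" (400x640x3 uint8, red, green, blue), "range_z" (400x640 float32, m along the optical axis (not along the pixel's ray), 0 where there is no reading), "K" (3x3 intrinsics, pixels), "rvec" (rotation vector, rad) and "tvec" (3), from world to camera coordinates, as OpenCV has them; the wrist camera has in their place "hand_eye" (4x4, takes a point from camera to tool coordinates, whose origin is the TCP and whose axes are the flange's). Camera axes: x right, y down, z forward; pixel columns grow to the right and rows downward; lengths in m; the calibration is good to about 2 mm. The wrist camera is an equidistant fisheye: a pixel r from the principal point sees the ray r / f radians off the axis. A picture is of the moment at which its call begins: read the wrist's pose just before it.
- env.close_job(): hands the job in; it is judged then, once.
The state is a dict: "time_s": time; "q": joint angles; "qvel": joint speeds; "joint_efforts": joint torques, N m; "position": TCP position; "tool_rot": TCP orientation; "ft_force": force on the tool from outside, world axes, zero at the start; "wrist_torque": the same for the moment, N m; "grip_width": finger opening in m; "gripper_force": force on a finger pad.
Only numpy, scipy, OpenCV 4.12 (cv2) and the standard library are available. Lean on these libraries where they do the work, as an engineer would, in place of code of your own. Each camera call takes 0.05 s, during which the arm holds its last target. There are 200 camera calls.

### The job

The specimen turntable has been advanced one place too far. With a fingertip, push the pawl's upright thumb tab away from the wheel so that the pawl lifts out of the teeth and stays up, then push the wheel back by exactly one notch (clockwise seen from above), and finally push the tab back toward the wheel so that the pawl sits fully down in the next notch. Nothing needs gripping; do not turn the wheel the other way, and leave the small things beside the turntable where they stand.

Things in the scene. Friction and masses are not known exactly. Their poses are not given: they have to be found in the camera images.
- turntable: Grey cast base plate fixed to the desk, top 18 mm high; x from -78 to +78, y from -80 to +125 mm. It carries wheel and pawl. Origin: on the desk, below the wheel's axis; z up. The pawl bracket stands toward +y: pivot pin along x at (0, 100, 52) mm, two cheeks up to z = 61 mm (33 mm wide over both in x, y from 89 to 111 mm).
- wheel (a joint): Turn of the wheel, rad; at the start 0 within 0.025 (play in the notch). Grows anticlockwise seen from above (forward); back is clockwise, negative. One notch is 0.785 rad (eight in all): at -0.785 the pawl stands in the middle of the next notch. While the pawl is down the wheel cannot go back. Lightly braked: about 2 N at a post moves it, more if fast; it stays where it is left.
- wheel_hub (a point): Top centre of the hub, on the axis, z = 44 mm; hub radius 16 mm. Bare aluminium wheel, 144 mm across, top face z = 34 mm, with 3 mm high stubs. Eight saw teeth stand on its rim (radius 58 to 72 mm) up to z = 46 mm, steep face looking clockwise; each notch is a 14 mm wide flat gap between a steep face and the foot of a ramp.
- pawl (a joint): Angle of the dark steel pawl about its pin, rad: 0 fully down in a notch (start), 0.95 lifted to its stop. Above 0.32 it clears the teeth; on a tooth's top it stops at about 0.27. A friction pivot holds it at any angle; 2 to 3 N at the tab moves it. Pushing the tab away from the wheel lifts it, pushing the tab toward the wheel lowers it.
- pawl_tooth (a point): Lower end of the pawl's round tooth, 8 mm across, 36 mm high when down, 65 mm from the wheel's axis. It hangs from the pawl's arm, 12 mm wide, which runs 40 mm from the pin toward the wheel, its top at z = 56 mm when down; the arm rises as the pawl lifts.
- pawl_tab (a point): Middle of the top edge of the pawl's upright thumb tab, 53 mm above the pin (z = 105 mm when down). A plate 6 mm thick along the turntable's y; its upper 22 mm are 24 mm wide, below it is 14 mm wide. As the pawl lifts it leans toward the turntable's +y. There is free room on both its faces above z = 65 mm.
- post0 (a point): Top centre of one of four upright steel push posts on the wheel, 10 mm diameter, 40 mm tall (z = 34 to 74 mm), 45 mm from the axis, turning with it. At wheel = 0 it stands 45 degrees anticlockwise from the turntable's +x axis.
- post1 (a point): The same, post at 135 degrees.
- post2 (a point): The same, post at 225 degrees (the side away from the pawl).
- post3 (a point): The same, post at 315 degrees (the side away from the pawl).
- oil_bottle: Small loose dropper bottle, 26 mm across, 74 mm tall, upright; bystander. Origin at the centre of its underside.
- eyepiece: Loose microscope eyepiece standing upright, 35 mm across, 50 mm tall; bystander. Origin at the centre of its underside.
- cover_box: Small loose cover-glass box, 32 x 34 x 18 mm; bystander. Origin at the centre of its underside.
- microscope: Tall fixed microscope to the right of the turntable, about 0.2 m wide and 0.76 m high; its eyepieces lean out toward the robot high above the desk, to about 0.2 m nearer than this origin (the middle of its underside). Keep the whole arm clear of it: fold the arm back when swinging past in front of it.

How it is judged:
By the outcome, as a careful person would: the job done as asked, in the order asked, and still so for the second after the job is handed in, with the robot touching nothing.
It also fails if it takes over 69 s, if anything falls off the work surface, if the arm or the gripper's body presses on something with over 40 N, if the wrist force passes 120 N, or if a joint passes its speed limit or range.

## Working session

There is one attempt and no reset: what is moved stays moved. The work goes in short steps, Python scripts to look and compute and a tool call to move; the robot and the scene stay as the last step left them, time stands still between calls to the robot, and variables do not carry over. Pictures are saved under pics/ and viewed, at most 10 in all, crops included, and the job is handed in when it is done.

Besides the shell and the picture viewer there is one more tool, called after "Call:" by a JSON object that holds its "op" and its "data". send_rows: Moves the arm, as the interface text tells. Its arguments: {"type":"object","properties":{"deltas":{"type":"array"},"squeeze":{"type":"number"}},"required":["deltas"]}

```bash
ls; mkdir -p pics; cat > h.py <<'E'
import numpy as np,cv2
from rig import telemetry,optics,env
def cam(n):
    d=optics.get_image(n); d['R']=cv2.Rodrigues(np.array(d['rvec'],float))[0]; d['t']=np.array(d['tvec'],float).ravel(); return d
def cloud(d):
    z=d['range_z']; v,u=np.mgrid[:400,:640]; K=d['K']
    c=np.stack([(u-K[0][2])/K[0][0]*z,(v-K[1][2])/K[1][1]*z,z],-1)
    return (c-d['t'])@d['R']
E
python3 - <<'E'
from h import *
for n in('scene','side'):
    d=cam(n); np.savez(n+'.npz',**d); cv2.imwrite(f'pics/{n}0.png',d['image'][:,:,::-1])
    print(n,d['K'],-d['R'].T@d['t'],d['R'][2])
s=telemetry.observe();print(s['position'],s['tool_rot'],s['time_s'])
E
```

```text
pics
scene [[506.01230111   0.         323.04739874]
 [  0.         506.01230111 197.25915433]
 [  0.           0.           1.        ]] [-0.11348513  0.90845384  0.66034351] [ 0.59871801 -0.66047788 -0.45310673]
side [[450.85648209   0.         318.86536735]
 [  0.         450.85648209 203.87313774]
 [  0.           0.           1.        ]] [ 0.29175633 -0.46172064  0.67387829] [ 0.34467336  0.6650526  -0.66249929]
[ 0.15187926 -0.52838238  0.2557698 ] [[ 9.61116549e-01  2.76143038e-01 -5.36287470e-05]
 [ 2.76142865e-01 -9.61115689e-01  1.32291042e-03]
 [ 3.13769071e-04 -1.28628029e-03 -9.99999124e-01]] 0.1
```

View pics/scene0.png

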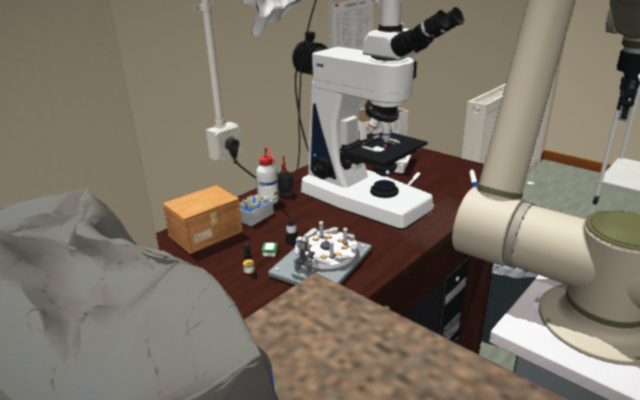

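View pics/side0.png

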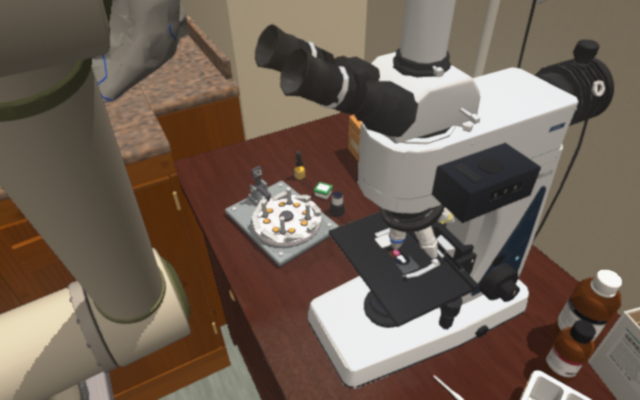

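The scene view shows the turntable around (325,252) with its pawl near (305,250). The side view shows it around (287,218) with the pawl tab near (257,178), and the bystanders (bottle, box, eyepiece) on its far side.

```bash
python3 - <<'E'
from h import *
ims=[]
for n,(u0,v0,w,h) in(('scene',(235,210,145,85)),('side',(215,145,145,120))):
    d=dict(np.load(n+'.npz')); P=cloud(d); im=d['image']
    ims.append(cv2.resize(im[v0:v0+h,u0:u0+w],(725,h*5 if n=='x' else int(h*725/w)),interpolation=cv2.INTER_CUBIC)[:,:,::-1])
    m=np.zeros((400,640),bool); m[v0:v0+h,u0:u0+w]=1; z=P[...,2]
    hsv=cv2.cvtColor(im,cv2.COLOR_RGB2HSV)
    # base plate top: height 18mm
    b=m&(abs(z-.018)<.004)&(hsv[...,1]<70); pts=P[b][:,:2].astype(np.float32)
    print(n,'plate',b.sum(),cv2.minAreaRect(pts))
    w=m&(abs(z-.035)<.004)&(hsv[...,1]<70); q=P[w][:,:2]; print('wheel',w.sum(),q.mean(0),cv2.minEnclosingCircle(q.astype(np.float32)))
    hi=m&(z>.06)&(z<.2); k,L,S,C=cv2.connectedComponentsWithStats(hi.astype(np.uint8))
    for i in range(1,k):
        if S[i,4]>4: r=P[L==i]; print('hi',S[i],r.mean(0).round(4),r.max(0).round(4),r.min(0).round(4))
for i,im in enumerate(ims): cv2.imwrite(f'pics/c{i}.png',im)
E
```

```text
scene plate 1310 ((0.613817572593689, 0.1734216809272766), (0.36192917823791504, 0.32404717803001404), 38.34450149536133)
wheel 1165 [0.54803104 0.17764588] ((0.6387715339660645, 0.13865642249584198), 0.19684283435344696)
hi [235 210   6   4  17] [0.7903 0.2305 0.0643] [0.7941 0.2383 0.0688] [0.7857 0.2239 0.0603]
hi [320 222   4   7  25] [0.5776 0.1539 0.0688] [0.5828 0.159  0.0749] [0.5738 0.1485 0.0615]
hi [344 228   4   8  27] [0.5161 0.1409 0.0684] [0.5218 0.1447 0.0759] [0.5116 0.1336 0.0601]
hi [297 234  13  26 183] [0.5287 0.2669 0.0838] [0.5707 0.2822 0.1066] [0.5097 0.2094 0.0603]
hi [330 241   4   8  28] [0.5038 0.204  0.0683] [0.5096 0.2075 0.0743] [0.5001 0.1975 0.0603]
hi [244 243   7   8  37] [0.6416 0.3272 0.0679] [0.6508 0.3332 0.0745] [0.6358 0.3193 0.0603]
hi [295 257   4   3   5] [0.5339 0.2832 0.0612] [0.5353 0.289  0.0623] [0.5323 0.2779 0.0606]
hi [306 258   6   6  11] [0.5088 0.2732 0.0611] [0.5109 0.2828 0.0623] [0.5064 0.2639 0.0602]
hi [283 273  77  22 888] [0.3454 0.4174 0.1543] [0.3797 0.4685 0.1568] [0.286  0.3865 0.1506]
side plate 1925 ((0.573800206184
[... 156 characters left out ...]
9082984924), 0.10833124816417694)
hi [295 151   6   7  35] [0.6464 0.3237 0.0689] [0.6535 0.3306 0.0764] [0.6411 0.3181 0.0624]
hi [249 165  18  25 188] [0.5247 0.2738 0.083 ] [0.5419 0.2891 0.1074] [0.5082 0.2614 0.06  ]
hi [286 187   5   8  37] [0.5695 0.213  0.0701] [0.575  0.2182 0.0765] [0.565  0.2099 0.0603]
hi [261 200   5   9  41] [0.5073 0.2008 0.0695] [0.5132 0.2093 0.0771] [0.5029 0.1967 0.0602]
hi [305 202   5   9  39] [0.5819 0.1507 0.0699] [0.5874 0.1577 0.0767] [0.5777 0.147  0.0605]
hi [279 216   6  10  44] [0.5193 0.1385 0.0695] [0.5252 0.1462 0.0758] [0.5151 0.1344 0.0602]
hi [328 218  32  47 933] [ 0.5491 -0.0579  0.1782] [ 0.5888 -0.0239  0.1817] [ 0.5302 -0.1076  0.1695]
```

View pics/c0.png

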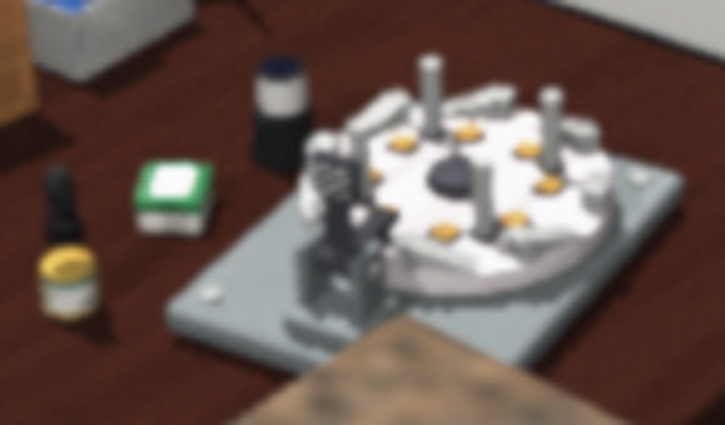

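View pics/c1.png

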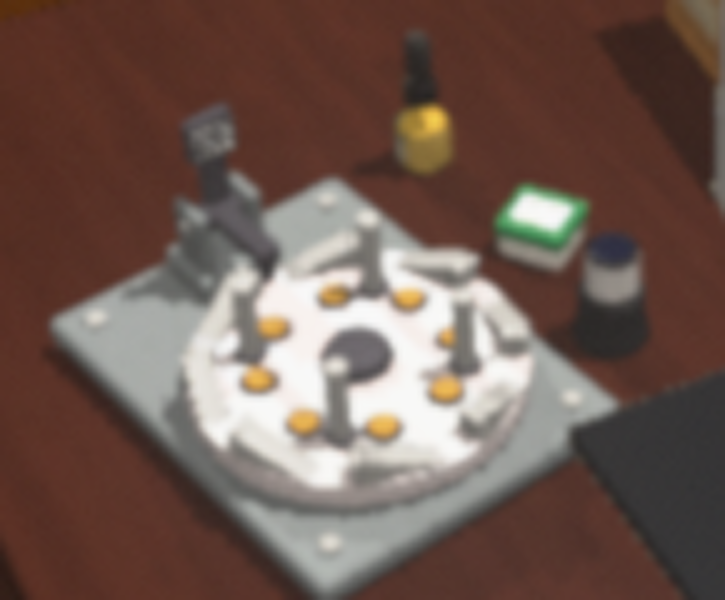

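The crops show four posts, the pawl with its upright tab toward +y, and the bystanders beyond the plate's +x side. The post positions give centre (0.5427, 0.1773) and yaw about 11°. I'll check these and the microscope clearance before moving.

```bash
python3 - <<'E'
from h import *
c=np.array([.5427,.1773]);a=np.radians(11);R=np.array([[np.cos(a),-np.sin(a)],[np.sin(a),np.cos(a)]])
for n in('scene','side'):
    d=dict(np.load(n+'.npz'));P=cloud(d).reshape(-1,3);P=P[d['range_z'].ravel()>0]
    L=np.c_[(P[:,:2]-c)@R,P[:,2]]
    t=L[(L[:,2]>.088)&(L[:,2]<.115)&(abs(L[:,0])<.03)&(abs(L[:,1]-.1)<.03)]
    print(n,'tab local min/med/max',t.min(0).round(4),np.median(t,0).round(4),t.max(0).round(4))
    p=L[(abs(L[:,2]-.018)<.003)&(abs(L[:,0])<.1)&(L[:,1]>-.1)&(L[:,1]<.14)]
    print('plate',np.percentile(p,[.5,99.5],axis=0).round(4), cv2.minAreaRect(p[:,:2].astype(np.float32)))
    # microscope
    M=P[(P[:,1]<.08)&(P[:,1]>-.45)&(P[:,0]>.25)&(P[:,0]<1.1)&(P[:,2]<.8)]
    for z in np.arange(.03,.8,.07):
        q=M[(M[:,2]>=z)&(M[:,2]<z+.07)]
        if len(q)>30: print(round(z,2),len(q),'x',np.percentile(q[:,0],[1,50]).round(3),'y',np.percentile(q[:,1],[1,99]).round(3))
    for y in np.arange(-.45,.1,.05):
        q=M[(M[:,1]>=y)&(M[:,1]<y+.05)&(M[:,2]>.3)]
        if len(q)>10: i=q[:,0].argmin(); print('y',round(y,2),q[i].round(3))
E
```

```text
scene tab local min/med/max [-0.014   0.0965  0.0884] [-0.0029  0.1014  0.0977] [0.0114 0.1075 0.1066]
plate [[-0.0784 -0.0772  0.0151]
 [ 0.0769  0.1255  0.0206]] ((0.009436912834644318, 0.02386900782585144), (0.1782214343547821, 0.20561282336711884), 1.661255121231079)
0.03 5869 x [0.275 0.693] y [-0.371  0.077]
0.1 3736 x [0.261 0.835] y [-0.41   0.078]
0.17 5271 x [0.252 0.714] y [-0.226  0.072]
0.24 4077 x [0.252 0.79 ] y [-0.231  0.074]
0.31 5533 x [0.253 0.734] y [-0.427  0.072]
0.38 6430 x [0.253 0.847] y [-0.433  0.072]
0.45 5631 x [0.253 0.9  ] y [-0.43   0.075]
0.52 724 x [0.251 0.576] y [-0.149  0.077]
y -0.45 [ 0.955 -0.445  0.47 ]
y -0.4 [ 0.95  -0.355  0.479]
y -0.35 [ 0.956 -0.323  0.444]
y -0.3 [ 0.959 -0.287  0.488]
y -0.25 [ 0.579 -0.222  0.368]
y -0.2 [ 0.424 -0.151  0.493]
y -0.15 [ 0.25  -0.105  0.537]
y -0.1 [ 0.25  -0.063  0.443]
y -0.05 [ 0.25  -0.049  0.403]
y -0.0 [0.897 0.003 0.488]
y 0.05 [0.958 0.072 0.472]
side tab local min/med/max [-0.01    0.0951  0.0883] [0.0008 0.0975 0.0984] [0.0134 0.102  0.1074]
plate [[-0.0756 -0.0805  0.0152]
 [ 0.0795  0.1239  0.021 ]] ((0.002055823802947998, 0.022680558264255524), (0.15684044361114502, 0.20848536491394043), 0.6185997724533081)
0.03 17883 x [0.48  0.726] y [-0.395 -0.044]
0.1 11737 x [0.254 0.827] y [-0.362 -0.015]
0.17 15804 x [0.259 0.616] y [-0.23   0.012]
0.24 6080 x [0.252 0.8  ] y [-0.204 -0.053]
0.31 13695 x [0.254 0.62 ] y [-0.232  0.072]
0.38 23919 x [0.254 0.706] y [-0.223  0.062]
0.45 17718 x [0.252 0.488] y [-0.181 -0.064]
0.52 9043 x [0.251 0.273] y [-0.223 -0.093]
0.59 5718 x [0.259 0.281] y [-0.238 -0.211]
y -0.25 [ 0.25  -0.204  0.568]
y -0.2 [ 0.25  -0.174  0.493]
y -0.15 [ 0.25  -0.116  0.352]
y -0.1 [ 0.25  -0.097  0.302]
y -0.05 [ 0.964 -0.014  0.396]
y -0.0 [0.915 0.004 0.449]
y 0.05 [0.965 0.068 0.418]
```

Call:
{"op": "send_rows", "data": {"deltas": [[[0, -0.055, 0, 0, 0, 0, -1], [0, -0.055, 0, 0, 0, 0, -1], [0, -0.055, 0, 0, 0, 0, -1], [0, -0.055, 0, 0, 0, 0, -1], [0, 0, 0, 0, 0, 0, -1], [0, 0, 0, 0, 0, 0, -1]]]}}

```text
time_s: 0.85
position: [0.0911, -0.3177, 0.2566]
tool_rot: [[0.961, 0.276, -0.0], [0.276, -0.961, -0.001], [-0.0, 0.001, -1.0]]
ft_force: [0.2, 0.2, 0.4]
grip_width: 0.0003
gripper_force: 0.0
```

Call:
{"op": "send_rows", "data": {"deltas": [[[0.056, -0.005, 0, 0, 0, -0.17, -1], [0.056, -0.005, 0, 0, 0, -0.17, -1], [0.056, -0.005, 0, 0, 0, -0.17, -1], [0.056, -0.005, 0, 0, 0, -0.17, -1], [0.056, -0.005, 0, 0, 0, -0.17, -1], [0.056, -0.005, 0, 0, 0, -0.17, -1], [0.056, -0.005, 0, 0, 0, -0.17, -1], [0.056, -0.005, 0, 0, 0, -0.17, -1], [0.055, 0, 0, 0, 0, -0.12, -1], [0.055, 0, 0, 0, 0, 0, -1], [0, 0, 0, 0, 0, 0, -1]]]}}

```text
time_s: 2.22
position: [0.3143, 0.137, 0.2561]
tool_rot: [[-0.196, 0.981, -0.001], [0.981, 0.196, 0.0], [0.001, -0.001, -1.0]]
ft_force: [1.0, 0.1, 1.5]
grip_width: -0.0002
gripper_force: 0.0
```

```bash
cat >> h.py <<'E'
C=np.array([.5427,.1773]);A=np.radians(11.2);RL=np.array([[np.cos(A),-np.sin(A)],[np.sin(A),np.cos(A)]])
def st():
    s=telemetry.observe();p=np.array(s['position']);R=np.array(s['tool_rot'])
    print('t',s['time_s'],'local mm',((p[:2]-C)@RL*1e3).round(1),'tcp z',round(p[2]*1e3,1),'yawerr deg (x vs local y)',round(np.degrees(np.arctan2(R[1,0],R[0,0]))-101.2,2),'Fl',(np.array(s['ft_force'])[:2]@RL).round(1))
    return s
E
python3 -c "
from h import *
s=st();print(s['position'],np.round(s['q'],1))"
```

```text
t 2.225 local mm [-231.9    4.9] tcp z 256.1 yawerr deg (x vs local y) 0.09 Fl [ 1.  -0.1]
[0.31432176 0.13702848 0.25610562] [  3.5   0.3 102.5   0.   77.2  -7.8]
```

Call:
{"op": "send_rows", "data": {"deltas": [[[0.016, 0.058, 0, 0, 0, 0, -1], [0.016, 0.058, 0, 0, 0, 0, -1], [0.016, 0.058, 0, 0, 0, 0, -1], [0.015, 0.058, 0, 0, 0, 0, -1], [0, 0, 0.035, 0, 0, 0, -1], [0, 0, 0.035, 0, 0, 0, -1], [0, 0, 0.036, 0, 0, 0, -1], [0, 0, 0, 0, 0, 0, -1], [0, 0, 0, 0, 0, 0, -1]]]}}

```text
time_s: 3.35
position: [0.5318, 0.2389, 0.1514]
tool_rot: [[-0.187, 0.982, 0.002], [0.982, 0.187, 0.0], [0.0, 0.002, -1.0]]
ft_force: [-0.2, 0.4, 0.5]
grip_width: -0.0
gripper_force: 0.0
```

```bash
python3 -c "
from h import *
s=st()
d=cam('side');cv2.imwrite('pics/s1.png',cv2.resize(d['image'][110:270,180:380],(800,640)[:2] if 0 else (750,600),interpolation=cv2.INTER_CUBIC)[:,:,::-1])
P=cloud(d);L=np.concatenate([(P[...,:2]-C)@RL,P[...,2:]],-1)
m=(abs(L[...,0])<.04)&(L[...,1]>.03)&(L[...,1]<.09)&(L[...,2]>.1)&(L[...,2]<.2)
q=L[m]
for z in np.arange(.1,.2,.01):
    r=q[(q[:,2]>=z)&(q[:,2]<z+.01)]
    if len(r): print(round(z,2),len(r),r.min(0).round(4),r.max(0).round(4))
"
```

```text
t 3.35 local mm [ 1.3 62.6] tcp z 151.4 yawerr deg (x vs local y) -0.41 Fl [-0.2  0.4]
0.12 3 [-0.0031  0.0555  0.1269] [-0.0026  0.0636  0.1299]
0.13 41 [-0.0108  0.0506  0.1303] [0.016  0.0673 0.1397]
0.14 64 [-0.0117  0.051   0.14  ] [0.0167 0.0702 0.15  ]
0.15 59 [-0.012   0.0516  0.1501] [0.0153 0.0685 0.1598]
0.16 52 [-0.013   0.0498  0.1601] [0.0169 0.0662 0.1699]
0.17 118 [-0.0294  0.048   0.17  ] [0.0362 0.0732 0.18  ]
0.18 170 [-0.0391  0.0484  0.18  ] [0.0397 0.0744 0.19  ]
0.19 137 [-0.0381  0.0444  0.1901] [0.0397 0.0782 0.2   ]
```

View pics/s1.png

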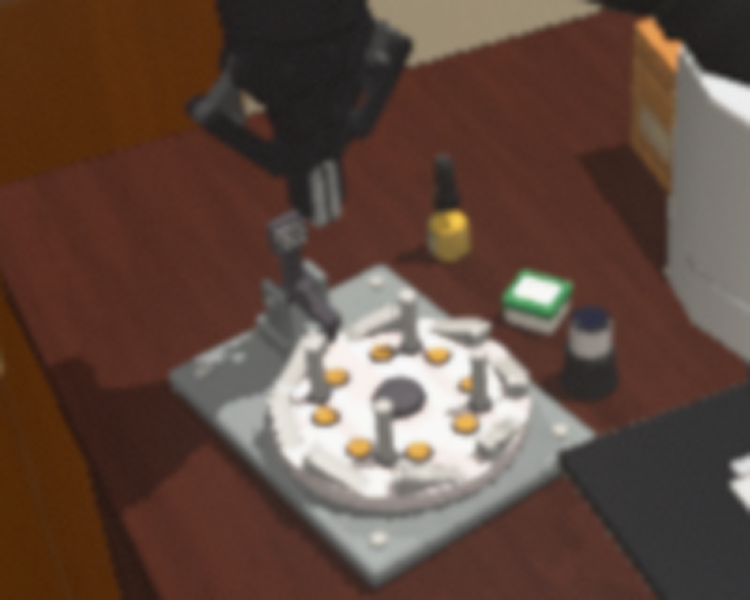

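The crop shows the closed fingertip at about (322,210), in front of the tab at (287,230), with its tip at z≈126 mm. That leaves it clear to descend and push.

Call:
{"op": "send_rows", "data": {"deltas": [[[0, -0.001, 0.02, 0, 0, 0, -1], [0, 0, 0.021, 0, 0, 0, -1], [0.01, 0, 0, 0, 0, 0, -1], [0.01, 0, 0, 0, 0, 0, -1], [0.005, 0, 0, 0, 0, 0, -1], [0.005, 0, 0, 0, 0, 0, -1], [0.005, 0, 0, 0, 0, 0, -1], [0.005, 0, 0, 0, 0, 0, -1], [0, 0, 0, 0, 0, 0, -1]]]}}

```text
time_s: 4.53
position: [0.5218, 0.2788, 0.1092]
tool_rot: [[-0.188, 0.982, -0.001], [0.982, 0.188, 0.0], [0.0, -0.0, -1.0]]
ft_force: [0.5, -0.3, -0.0]
grip_width: 0.0001
gripper_force: 0.0
```

```bash
python3 -c "
from h import *
s=st()"
```

```text
t 4.525 local mm [ -0.8 103.6] tcp z 109.2 yawerr deg (x vs local y) -0.35 Fl [ 0.5 -0.4]
```

Call:
{"op": "send_rows", "data": {"deltas": [[[0.003, 0, 0, 0, 0, 0, -1], [0.003, 0, 0, 0, 0, 0, -1], [0.002, 0, 0, 0, 0, 0, -1]]]}}

```text
time_s: 4.9
position: [0.5205, 0.2864, 0.1093]
tool_rot: [[-0.188, 0.982, -0.0], [0.982, 0.188, -0.0], [0.0, -0.0, -1.0]]
ft_force: [-0.0, -1.5, -0.7]
grip_width: 0.0
gripper_force: 0.7
```

```bash
cat >> h.py <<'E'
def look(name,crop=(110,270,180,380)):
    d=cam('side');a,b,c,e=crop
    cv2.imwrite(name,cv2.resize(d['image'][a:b,c:e],(750,600),interpolation=cv2.INTER_CUBIC)[:,:,::-1])
    P=cloud(d);return d,np.concatenate([(P[...,:2]-C)@RL,P[...,2:]],-1)
E
python3 -c "
from h import *
s=st();look('pics/s2.png')"
```

```text
t 4.9 local mm [ -0.6 111.3] tcp z 109.3 yawerr deg (x vs local y) -0.37 Fl [-0.3 -1.4]
```

View pics/s2.png

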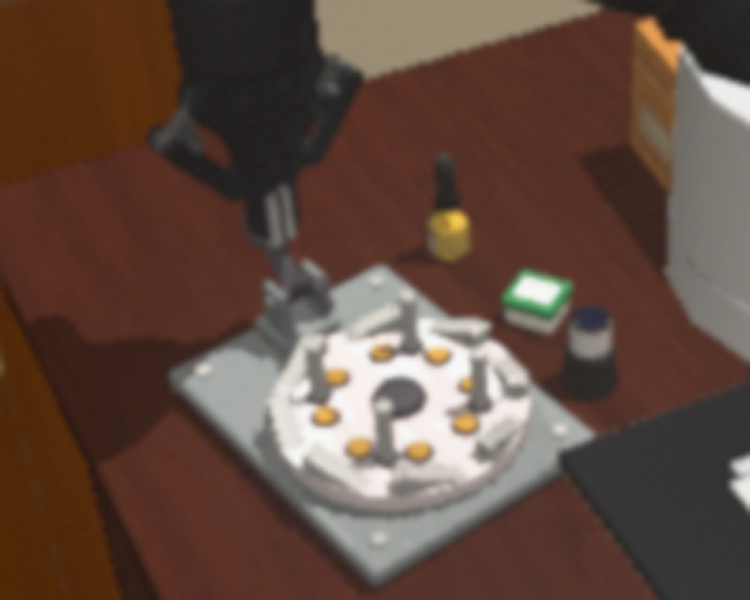

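The crop shows the pawl lifted: the tab leans back behind the finger and the arm end is raised at (320,300). Next I back off and go to post0's +y side.

Call:
{"op": "send_rows", "data": {"deltas": [[[-0.004, 0, -0.005, 0, 0, 0, -1], [0, 0, -0.025, 0, 0, 0, -1], [-0.024, 0.02, 0, 0, 0, 0, -1], [-0.023, 0.02, 0, 0, 0, 0.006, -1], [0, 0, 0.025, 0, 0, 0, -1], [0, 0, 0.025, 0, 0, 0, -1], [0, 0, 0.006, 0, 0, 0, -1], [0, 0, 0, 0, 0, 0, -1], [0, 0, 0, 0, 0, 0, -1]]]}}

```text
time_s: 6.08
position: [0.5699, 0.2438, 0.0845]
tool_rot: [[-0.182, 0.983, 0.002], [0.983, 0.182, 0.001], [0.0, 0.002, -1.0]]
ft_force: [-0.3, 0.1, 0.5]
grip_width: 0.0002
gripper_force: 0.0
```

```bash
python3 -c "
from h import *
s=st();d,L=look('pics/s3.png')
q=L[(L[...,1]>.095)&(L[...,1]<.15)&(abs(L[...,0])<.02)&(L[...,2]>.075)&(L[...,2]<.115)]
print('tab',len(q),q.min(0).round(3),q.max(0).round(3))
for b in ((.032,.032),(-.032,.032),(-.032,-.032),(.032,-.032)):
    r=L[(np.hypot(L[...,0]-b[0],L[...,1]-b[1])<.013)&(L[...,2]>.056)&(L[...,2]<.078)]
    if len(r): print(b,len(r),r.mean(0).round(4))"
```

```text
t 6.075 local mm [39.6 60. ] tcp z 84.5 yawerr deg (x vs local y) -0.71 Fl [-0.3  0.1]
tab 124 [-0.01   0.111  0.075] [0.014 0.134 0.098]
(0.032, 0.032) 46 [0.0331 0.0302 0.0674]
(-0.032, 0.032) 46 [-0.0302  0.0299  0.0681]
(-0.032, -0.032) 49 [-0.03   -0.0334  0.0679]
(0.032, -0.032) 45 [ 0.0335 -0.0337  0.0683]
```

View pics/s3.png

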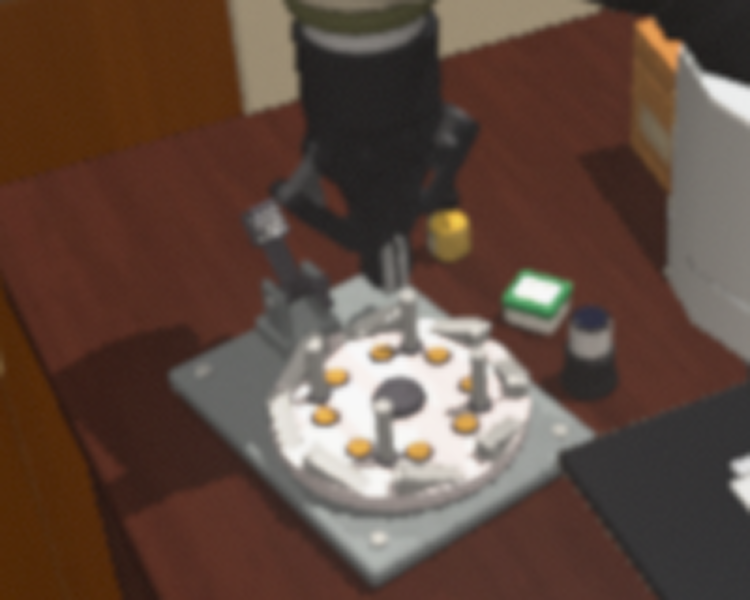

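The crop shows the pawl still up (tab top at (267,220)) and the fingertip behind post0 at (400,260). The posts are unmoved. I'll push clockwise, stopping a little short.

Call:
{"op": "send_rows", "data": {"deltas": [[[-0.004, 0, 0, 0, 0, -0.012, -1], [-0.004, 0, 0, 0, 0, 0, -1], [-0.004, 0, 0, 0, 0, 0, -1], [-0.004, 0, 0, 0, 0, 0, -1], [-0.004, 0, 0, 0, 0, 0, -1], [-0.004, 0, 0, 0, 0, 0, -1], [-0.004, 0, 0, 0, 0, 0, -1], [-0.004, 0, 0, 0, 0, 0, -1], [-0.004, 0, 0, 0, 0, 0, -1], [-0.003, 0, 0, 0, 0, 0, -1], [0, 0, 0, 0, 0, 0, -1], [0, 0, 0, 0, 0, 0, -1]]]}}

```text
time_s: 7.62
position: [0.5766, 0.205, 0.083]
tool_rot: [[-0.194, 0.981, -0.001], [0.981, 0.194, -0.001], [-0.0, -0.001, -1.0]]
ft_force: [-0.3, 0.4, 0.0]
grip_width: 0.0
gripper_force: 0.0
```

```bash
cat >> h.py <<'E'
def wheel():
    # wheel turn from post tops in the side view (mean front-face bias removed, arm side excluded)
    P=cloud(cam('side'));L=np.concatenate([(P[...,:2]-C)@RL,P[...,2:]],-1)
    r=np.hypot(L[...,0],L[...,1]); m=(abs(r-.045)<.011)&(L[...,2]>.056)&(L[...,2]<.0775)
    k,lab,S,_=cv2.connectedComponentsWithStats(m.astype(np.uint8)); 
    for i in range(1,k):
        if S[i,4]>15:
            q=L[lab==i].mean(0)-[.0016,-.0018,0]; print('post',S[i,4],(q[:2]*1e3).round(1),'r',round(np.hypot(*q[:2])*1e3,1),'ang',np.degrees(np.arctan2(q[1],q[0])).round(2))
E
python3 -c "
from h import *
st();wheel()"
```

```text
t 7.625 local mm [38.6 20.6] tcp z 83.0 yawerr deg (x vs local y) -0.04 Fl [-0.2  0.4]
post 87 [40.7  9.4] r 41.7 ang 13.0
post 44 [-4.8 45.1] r 45.3 ang 96.08
post 50 [  4.4 -44.4] r 44.6 ang -84.3
post 48 [-44.6  -5.5] r 44.9 ang -173.0
```

Call:
{"op": "send_rows", "data": {"deltas": [[[-0.002, 0, 0, 0, 0, 0, -1], [-0.0015, 0, 0, 0, 0, 0, -1], [-0.001, 0, 0, 0, 0, 0, -1], [0, 0, 0, 0, 0, 0, -1], [0, 0, 0, 0, 0, 0, -1]]]}}

```text
time_s: 8.3
position: [0.5778, 0.2009, 0.0833]
tool_rot: [[-0.194, 0.981, -0.0], [0.981, 0.194, -0.0], [-0.0, -0.0, -1.0]]
ft_force: [0.0, 1.1, -1.0]
grip_width: -0.0001
gripper_force: 0.5
```

```bash
python3 -c "
from h import *
st();wheel();wheel()"
```

```text
t 8.3 local mm [39.  16.3] tcp z 83.3 yawerr deg (x vs local y) -0.03 Fl [0.2 1.1]
post 84 [41.3  5.5] r 41.7 ang 7.53
post 42 [-0.8 44.6] r 44.6 ang 91.04
post 45 [-44.5  -1.1] r 44.6 ang -178.61
post 47 [  1.  -45.2] r 45.3 ang -88.76
post 87 [41.4  5.1] r 41.7 ang 7.01
post 42 [-0.7 44.9] r 44.9 ang 90.96
post 47 [-44.7  -1.2] r 44.8 ang -178.42
post 47 [  1.1 -45.3] r 45.3 ang -88.61
```

Call:
{"op": "send_rows", "data": {"deltas": [[[-0.001, 0, 0, 0, 0, 0, -1], [0, 0, 0, 0, 0, 0, -1], [0, 0, 0, 0, 0, 0, -1]]]}}

```text
time_s: 8.78
position: [0.578, 0.1999, 0.0833]
tool_rot: [[-0.194, 0.981, 0.0], [0.981, 0.194, -0.0], [-0.0, 0.0, -1.0]]
ft_force: [-0.6, 1.5, 0.0]
grip_width: 0.0002
gripper_force: 0.7
```

```bash
python3 -c "
from h import *
st();wheel();wheel()"
```

```text
t 8.775 local mm [39.  15.3] tcp z 83.3 yawerr deg (x vs local y) -0.03 Fl [-0.3  1.6]
post 45 [-0.  44.8] r 44.8 ang 90.05
post 80 [41.1  4.4] r 41.4 ang 6.08
post 46 [-44.9  -0.4] r 44.9 ang -179.49
post 46 [ -0.3 -44.7] r 44.7 ang -90.35
post 81 [41.2  4. ] r 41.4 ang 5.57
post 44 [ 0.1 44.9] r 44.9 ang 89.92
post 46 [-44.9  -0.3] r 44.9 ang -179.6
post 47 [ -0.3 -45. ] r 45.0 ang -90.41
```

Call:
{"op": "send_rows", "data": {"deltas": [[[0.008, 0, 0, 0, 0, 0, -1], [0, 0, -0.035, 0, 0, 0, -1], [0, 0, -0.035, 0, 0, 0, -1], [0, 0, 0, 0, 0, 0, -1], [0.047, -0.013, 0, 0, 0, 0, -1], [0.047, -0.013, 0, 0, 0, 0, -1], [0.047, -0.013, 0, 0, 0, 0, -1], [0, 0, 0, 0, 0, 0, -1], [0, 0, 0.022, 0, 0, 0, -1], [0, 0, 0.022, 0, 0, 0, -1], [0, 0, 0, 0, 0, 0, -1], [0, 0, 0, 0, 0, 0, -1]]]}}

```text
time_s: 10.38
position: [0.5114, 0.3383, 0.1099]
tool_rot: [[-0.193, 0.981, 0.001], [0.981, 0.193, 0.0], [-0.0, 0.001, -1.0]]
ft_force: [-0.4, 0.7, 0.4]
grip_width: 0.0001
gripper_force: 0.0
```

```bash
python3 -c "
from h import *
st();wheel()"
```

```text
t 10.375 local mm [  0.5 164. ] tcp z 109.9 yawerr deg (x vs local y) -0.06 Fl [-0.2  0.7]
post 45 [ 0.1 45. ] r 45.0 ang 89.87
post 43 [44.5 -0.1] r 44.5 ang -0.16
post 47 [-45.   -0.4] r 45.0 ang -179.48
post 45 [ -0.1 -44.4] r 44.4 ang -90.17
```

Call:
{"op": "send_rows", "data": {"deltas": [[[-0.008, 0, 0, 0, 0, 0, -1], [-0.008, 0, 0, 0, 0, 0, -1], [-0.005, 0, 0, 0, 0, 0, -1], [-0.005, 0, 0, 0, 0, 0, -1], [-0.005, 0, 0, 0, 0, 0, -1], [-0.005, 0, 0, 0, 0, 0, -1], [-0.004, 0, 0, 0, 0, 0, -1], [-0.004, 0, 0, 0, 0, 0, -1], [-0.002, 0, 0, 0, 0, 0, -1], [-0.001, 0, 0, 0, 0, 0, -1], [0, 0, 0, 0, 0, 0, -1]]]}}

```text
time_s: 11.8
position: [0.5199, 0.2923, 0.1092]
tool_rot: [[-0.194, 0.981, -0.0], [0.981, 0.194, -0.0], [-0.0, -0.0, -1.0]]
ft_force: [0.4, 0.0, -0.5]
grip_width: 0.0006
gripper_force: 0.0
```

```bash
python3 -c "
from h import *
st();wheel()"
```

```text
t 11.8 local mm [ -0.  117.3] tcp z 109.2 yawerr deg (x vs local y) -0.02 Fl [ 0.4 -0. ]
post 45 [-0.2 44.7] r 44.7 ang 90.29
post 42 [44.6  0.2] r 44.6 ang 0.23
post 47 [-44.8  -0.2] r 44.8 ang -179.72
post 45 [ -0.5 -45. ] r 45.0 ang -90.61
```

Call:
{"op": "send_rows", "data": {"deltas": [[[-0.001, 0, 0, 0, 0, 0, -1], [-0.001, 0, 0, 0, 0, 0, -1], [-0.001, 0, 0, 0, 0, 0, -1]]]}}

```text
time_s: 12.22
position: [0.5205, 0.2895, 0.1094]
tool_rot: [[-0.194, 0.981, 0.0], [0.981, 0.194, 0.0], [0.0, 0.0, -1.0]]
ft_force: [-0.7, 0.6, 0.6]
grip_width: -0.0001
gripper_force: 0.6
```

Call:
{"op": "send_rows", "data": {"deltas": [[[-0.001, 0, 0, 0, 0, 0, -1], [0, 0, 0, 0, 0, 0, -1]]]}}

```text
time_s: 12.48
position: [0.5208, 0.2885, 0.1094]
tool_rot: [[-0.194, 0.981, 0.0], [0.981, 0.194, 0.0], [0.0, 0.0, -1.0]]
ft_force: [0.9, 1.2, 0.3]
grip_width: -0.0
gripper_force: 0.7
```

```bash
python3 -c "
from h import *
st()"
```

```text
t 12.475 local mm [1.000e-01 1.134e+02] tcp z 109.4 yawerr deg (x vs local y) -0.03 Fl [1.1 1. ]
```

Force isn't up yet, so I'll press on in 1 mm steps until the stop is felt.

Call:
{"op": "send_rows", "data": {"deltas": [[[-0.001, 0, 0, 0, 0, 0, -1], [0, 0, 0, 0, 0, 0, -1]]]}}

```text
time_s: 12.72
position: [0.5208, 0.2883, 0.1094]
tool_rot: [[-0.194, 0.981, 0.0], [0.981, 0.194, 0.002], [0.002, 0.0, -1.0]]
ft_force: [-1.3, 5.9, 0.6]
grip_width: 0.0001
gripper_force: 3.0
```

Call:
{"op": "send_rows", "data": {"deltas": [[[-0.001, 0, 0, 0, 0, 0, -1], [0, 0, 0, 0, 0, 0, -1]]]}}

```text
time_s: 12.98
position: [0.5208, 0.2881, 0.1095]
tool_rot: [[-0.194, 0.981, 0.0], [0.981, 0.194, 0.003], [0.003, 0.001, -1.0]]
ft_force: [-1.5, 10.5, -0.1]
grip_width: -0.0001
gripper_force: 5.1
```

```bash
python3 -c "
from h import *
st();wheel();d,L=look('pics/s4.png')
q=L[(L[...,1]>.08)&(L[...,1]<.103)&(abs(L[...,0])<.02)&(L[...,2]>.09)&(L[...,2]<.115)]
print('tab',len(q),q.min(0).round(4),np.median(q,0).round(4),q.max(0).round(4))"
```

```text
t 12.975 local mm [1.000e-01 1.129e+02] tcp z 109.5 yawerr deg (x vs local y) -0.01 Fl [ 0.6 10.6]
post 45 [ 0.  44.9] r 44.9 ang 89.98
post 41 [44.5  0.3] r 44.5 ang 0.39
post 44 [-44.9  -0.3] r 44.9 ang -179.65
post 43 [ -0.4 -44.7] r 44.7 ang -90.51
tab 88 [-0.0106  0.0939  0.0901] [0.0007 0.0979 0.1013] [0.0128 0.1029 0.1145]
```

The pawl is at a hard stop at its original tab position. I'll withdraw and verify.

Call:
{"op": "send_rows", "data": {"deltas": [[[0.02, 0, 0, 0, 0, 0, -1], [0.03, 0, 0, 0, 0, 0, -1], [0, 0, -0.04, 0, 0, 0, -1], [0, 0, -0.04, 0, 0, 0, -1], [0, 0, -0.03, 0, 0, 0, -1], [0, 0, 0, 0, 0, 0, -1], [0, 0, 0, 0, 0, 0, -1]]]}}

```text
time_s: 13.95
position: [0.5109, 0.3358, 0.2182]
tool_rot: [[-0.194, 0.981, -0.002], [0.981, 0.194, -0.001], [-0.001, -0.002, -1.0]]
ft_force: [0.1, 0.2, -0.6]
grip_width: -0.0002
gripper_force: 0.0
```

```bash
python3 -c "
from h import *
st();wheel();d,L=look('pics/s5.png')
for L in (L,(lambda P:np.concatenate([(P[...,:2]-C)@RL,P[...,2:]],-1))(cloud(dict(np.load('side.npz'))))):
    q=L[(L[...,1]>.08)&(L[...,1]<.13)&(abs(L[...,0])<.02)&(L[...,2]>.088)&(L[...,2]<.115)]
    print('tab',len(q),q.min(0).round(4),np.median(q,0).round(4),q.max(0).round(4))
    q=L[(L[...,1]>.055)&(L[...,1]<.085)&(abs(L[...,0])<.005)&(L[...,2]>.048)]
    print('arm',len(q),np.median(q,0).round(4),q.max(0).round(4))"
```

```text
t 13.95 local mm [ -0.4 161.6] tcp z 218.2 yawerr deg (x vs local y) -0.01 Fl [0.1 0.1]
post 43 [ 0. 45.] r 45.0 ang 89.94
post 43 [44.5  0.1] r 44.5 ang 0.07
post 47 [-44.9  -0.3] r 44.9 ang -179.59
post 47 [ -0.3 -44.9] r 44.9 ang -90.34
tab 86 [-0.0097  0.0947  0.0881] [0.0004 0.0977 0.0988] [0.0147 0.1032 0.1096]
arm 48 [-0.0008  0.0697  0.0568] [0.0048 0.0847 0.0603]
tab 86 [-0.0097  0.0951  0.0883] [0.0012 0.0975 0.0984] [0.0138 0.102  0.1074]
arm 53 [-0.0004  0.0698  0.0565] [0.0049 0.0848 0.0596]
```

View pics/s5.png

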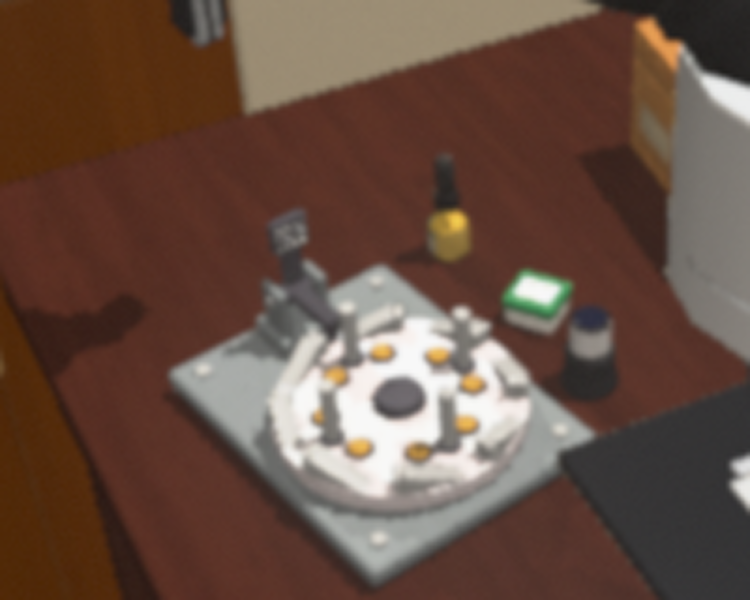

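The crop shows the pawl down as at the start (tab at (290,230)), the posts turned by one notch, the bystanders unmoved and the arm clear.

```bash
python3 -c "
from rig import env
print(env.close_job())"
```

```text
the job is handed in; nothing more can be done
None
```

The job is handed in: I lifted the pawl, pushed the wheel back one notch clockwise (about −45° in the side camera), and pushed the pawl back down to its stop; the bystanders were not touched, and the arm ended clear of everything.

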